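# Show the deposit label and chock the bottle

### The arm

A 7-joint arm with a two-finger parallel gripper is mounted at the origin on the work surface. World frame = base frame: x ahead of the robot, y to its left, z up, the work surface at z = 0. Lengths are in m, angles in rad, forces in N, time in s.
With the tool pointing down it reaches from about 0.35 to 0.9 m from the base axis. Payload 8.1 kg.
Tool frame: the origin (TCP) lies at the very end of the fingers, on their centre line; the grasp point (between the pads) lies 19 mm behind it; z points along the fingers, y is the line along which they close (so a half turn about z gives the same grasp; the last joint's range is limited). The gripper opens to 92 mm and grips with 3 to 60 N. Pads are 19 mm wide; open, the fingers measure 130 mm over their backs; the gripper's body (75 mm by 190 mm) begins 47 mm behind the grasp point.
Start: joints at [1.025, 0.434, 0.025, 1.573, -0.012, 1.134, -0.075], TCP at [0.268, -0.565, 0.227] pointing down, gripper open.
Joint ranges: [-2.62, 2.62], [-0.44, 2.09], [-1.27, 1.32], [0.08, 2.57], [-1.32, 4.46], [0.12, 2], [-2.74, 2.74]. Speed limits (rad/s): [2.22, 2.22, 3.01, 3.01, 3.14, 3.14, 3.14].

### API

Orientations are given as a rotation vector (axis times angle).
In Python, from cell import observe, get_image, sign_off, find_in, trace, place_of gives the robot as it stands. The module is installed in compiled form; this text tells all that it offers.
- The arm moves only by the shell command python3 -m handwheel 'ROWS' [OPENING] [FORCE]. ROWS is JSON, a list of rows, each a list of 6 numbers: the shift along the tool's x, y, z each as a share of 0.02 m, from -1 to 1, then the turn, a rotation vector about the tool's x, y, z each as a share of 4 degrees, from -1 to 1. A call has 1 to 8 rows; each row shifts and turns the commanded pose from where the row before left it, along the tool's axes as they then stand; what a row does not reach is not made up. A row lasts 1/12 s, in which the tool goes at most 41.7 mm and 7.16 degrees, less where a joint would pass 70% of its speed; a pose out of reach is approached as far as the arm can. A call with a number of a shift or a turn outside -1 to 1 is refused whole. A call with a gripper value outside its range is refused whole. OPENING is the opening, from 0 (shut) to 1 (fully open), set as the call begins (- or left out, the last holds). The fingers move at their own pace and stop on an object; FORCE is the grip in N (left out, the last holds). Time passes only in rows, so rows that do not move let the fingers close. It gives the time, the measured TCP pose, the force, the opening and the grip force at its end, in the units of the state.
- observe(): the state, without advancing time (a new reading comes with each control period).
- get_image(name): name is "scene" or "top" or "wrist"; returns a dict with "image" (400x640x3 uint8, red, green, blue), "fx", "fy", "cx", "cy" (pixels), "position" and "orientation" of the camera in the world. Camera axes: x right, y down, z forward; pixel columns grow to the right and rows downward; lengths in m; the calibration is good to about 2 mm. A picture is of the moment at which its call begins. There is no depth.
- sign_off(): hands the job in; it is judged then, once.
Trained networks look in the newest picture that a camera, given by its name, has taken for a name from the list of things; names that differ only in an ending like _2 or _b are one class to them, and where a whole thing is asked for, a point or a joint stands for the part that bears it (a point fixed in the world has none). Each returns a list of dicts, best first, with "score" (0 to 1); they miss things now and then, are a little off and sometimes report something else, mostly with a low value. They report only what shows in the picture. A call takes as long as a camera call. They do not tell look-alikes from the thing itself.
- find_in(label, camera): "rect" ([centre column, centre row, width, height] as shares, 0 to 1, of the picture: columns of its width, rows of its height, round what is visible of it).
- trace(label, camera): "region" (400x640 bool, what is visible of it) and "rect" ([centre column, centre row, width, height] as shares, 0 to 1, of the picture: columns of its width, rows of its height, round what is visible of it).
- place_of(label, camera): "point" ([column, row] as shares, 0 to 1, of the picture: columns of its width, rows of its height: a listed point, or the origin of a listed thing).
The state is a dict: "clock": time; "joints": joint angles; "dq": joint speeds; "joint_efforts": joint torques, N m; "position": TCP position; "ee_rot": TCP orientation; "force": force on the tool from outside, world axes, zero at the start; "ft_torque": the same for the moment, N m; "width": opening from 0.0 (shut) to 1.0 (fully open); "gripper_force": force on a finger pad.
Only numpy, scipy, OpenCV 4.12 (cv2) and the standard library are available. Lean on these libraries where they do the work, as an engineer would, in place of code of your own. Each camera call takes 0.05 s, during which the arm holds its last target. There are 200 camera calls.

### The job

The collector reads the deposit label from above: without picking the lying brown bottle up, roll it along the cupboard floor until its paper label faces straight up. Then set the wooden chock down flat beside it on the side nearer the robot, lengthways along the middle of the bottle's body and snug against it (touching or only a few millimetres off), so that it cannot roll out with its label still up. Leave the other things where they are.

Things in the scene. Friction and masses are not known exactly. Their poses are not given: they have to be found in the camera images.
- bottle: empty brown glass bottle lying on its side on the floor, 190 mm long, 0.25 kg, neck to the robot's left give or take 20 degrees. Origin: on its axis at the middle of its straight cylindrical body (diameter 60 mm, 110 mm long), so 30 mm above the floor. Own y axis runs along the bottle towards the neck (29 mm across, its tip at y = +135 mm). It rolls freely and stays where it is left
- label: white paper label with a few black bars, stuck on one side of the bottle's straight part, 70 mm along the bottle, 36 mm around it. Same origin as the bottle (on its axis); own y axis along the bottle towards the neck; own z axis points from the bottle's axis out through the label's middle: z straight up means label up. It turns with the bottle
- chock: dark wooden chock, 0.16 kg: a flat bar 100 mm long (own y), 44 mm wide (own x), 24 mm high, with an upright grip block on the middle of its top, 18 mm thick along y, 24 mm wide along x, from 24 to 70 mm above the floor. Origin: centre of its underside, z up. Both long sides are alike. Snug against the bottle, its origin is 51 to 52 mm from the bottle's axis, measured level
- mug: white ceramic mug standing upright, 82 mm across, 92 mm high, handle to its own +y; origin at the centre of its underside; bystander
- lid: steel jar lid lying flat, 82 mm across, 15 mm high; origin at the centre of its underside; bystander
- can: crushed aluminium can standing on its end, 70 mm across, 33 mm high; origin at the centre of its underside; bystander
- pet: green PET bottle with white cap standing upright, 64 mm across, 210 mm high; origin at the centre of its underside; bystander
- jar: clear glass jar with steel lid standing upright, 74 mm across, 110 mm high; origin at the centre of its underside; bystander
There are look-alikes about, which are no part of the job. Several things have the shape of the chock; the one meant has the colours described above.

How it is judged:
On the way, in this order (a step that is already met when the one before it is completed fails the run):
1. the bottle has been rolled along the floor until its label faces up (within 20 degrees), and lies still (angle between label's own z axis and vertical below 0.35 rad and distance of bottle from where it was at the start of the episode above 0.012 m and height (world z) of bottle below 0.036 m and linear speed of bottle below 0.02 m/s and angular speed of bottle below 0.3 rad/s), for 0.3 s.
2. the chock lies flat and snug against the bottle's near side, the label still up (angle between label's own z axis and vertical below 0.35 rad and height (world z) of bottle below 0.036 m and linear speed of each of bottle, chock below 0.02 m/s and angular speed of bottle below 0.3 rad/s and (x of bottle in the frame of chock between 0.047 and 0.062 m or x of bottle in the frame of chock between -0.062 and -0.047 m) and y of bottle in the frame of chock between -0.04 and 0.04 m and angle between the y axis of bottle and the y axis of chock, either way round below 0.22 rad and x of chock in the frame of label below -0.03 m and angle between chock's own z axis and vertical below 0.1 rad and height (world z) of chock below 0.005 m), for 0.2 s.
At the end, for the whole second after the job is handed in: The bottle lies still on the floor, label up within 20 degrees; the chock stands flat and still on its robot side, parallel within 0.22 rad, touching or up to 10 mm off (axis 47 to 62 mm from the chock's middle), its middle within 40 mm lengthways of the middle of the bottle's body (all of step 2).
It fails at once if the bottle is picked up (raised more than 15 mm) (height (world z) of bottle above 0.045 m).
It fails at once if the mug, jar lid, crushed can, green PET bottle or glass jar is shifted by more than 30 mm (distance of any of mug, lid, can, pet, jar from where it was at the start of the episode above 0.03 m).
It also fails if it takes over 72 s, if anything falls off the work surface, if the arm or the gripper's body presses on something with over 40 N, if the wrist force passes 120 N, or if a joint passes its speed limit or range.

## Working session

There is one attempt and no reset: what is moved stays moved. The work goes in short steps, Python scripts to look and compute and a shell command to move; the robot and the scene stay as the last step left them, time stands still between calls to the robot, and variables do not carry over. Pictures are saved under pics/ and viewed, at most 10 in all, crops included, and the job is handed in when it is done.

```bash
mkdir -p pics
cat > h.py <<'E'
import numpy as np,cv2
from scipy.spatial.transform import Rotation as R
from cell import *
def rot(o):
    o=np.array(o,float)
    return o if o.shape==(3,3) else (R.from_rotvec(o) if o.size==3 else R.from_quat(o)).as_matrix()
def ray(g,u,v):
    d=rot(g["orientation"])@np.array([(u-g["cx"])/g["fx"],(v-g["cy"])/g["fy"],1.])
    return np.array(g["position"]),d/np.linalg.norm(d)
def atz(g,u,v,z):
    p,d=ray(g,u,v); return p+d*(z-p[2])/d[2]
def tri(rs):
    A=sum(np.eye(3)-np.outer(d,d) for p,d in rs); b=sum((np.eye(3)-np.outer(d,d))@p for p,d in rs)
    return np.linalg.solve(A,b)
def proj(g,P):
    c=rot(g["orientation"]).T@(np.array(P)-g["position"]); return g["fx"]*c[0]/c[2]+g["cx"],g["fy"]*c[1]/c[2]+g["cy"]
def save(g,n,crop=None,s=1):
    im=g["image"][:,:,::-1]
    if crop: im=im[crop[1]:crop[3],crop[0]:crop[2]]
    cv2.imwrite("pics/"+n,cv2.resize(im,None,fx=s,fy=s,interpolation=cv2.INTER_CUBIC))
E
python3 - <<'E'
from h import *
o=observe(); print(o["clock"],o["position"],o["ee_rot"],o["width"])
G={}
for c in ("scene","top"):
    g=G[c]=get_image(c); save(g,c+".png"); print(c,g["fx"],g["position"],g["orientation"])
    for l in ("bottle","label","chock","mug","lid","can","pet","jar"):
        for r in place_of(l,c):
            u,v=r["point"][0]*640,r["point"][1]*400
            print(l,round(r["score"],2),round(u),round(v),atz(g,u,v,.03 if l in("bottle","label") else 0).round(3)[:2])
a,b=G["scene"]["image"],G["top"]["image"]
E
```

```text
0.0 [ 0.26751592 -0.56428707  0.22592655] [-3.06343239e+00 -6.89460242e-01  7.81129044e-04] 1.0033659853414476
scene 515.1490598021161 [ 1.33260329 -0.13326622  0.95469878] [-1.90192296 -1.63515679  0.62510374]
bottle 0.88 315 226 [ 0.56  -0.023]
chock 0.71 202 245 [ 0.553 -0.289]
chock 0.68 179 206 [ 0.418 -0.347]
mug 0.81 442 216 [0.55  0.294]
mug 0.62 482 244 [0.649 0.363]
lid 0.6 238 184 [ 0.365 -0.198]
can 0.92 390 163 [0.343 0.215]
can 0.31 316 225 [ 0.532 -0.017]
pet 0.68 162 289 [ 0.663 -0.375]
jar 0.91 485 246 [0.653 0.368]
top 395.1368143163929 [0.33644232 0.01926711 1.10493166] [-2.13757671  2.16558391 -0.19843294]
bottle 0.96 321 183 [ 0.557 -0.026]
label 0.44 320 185 [ 0.553 -0.023]
chock 0.86 435 226 [ 0.438 -0.346]
chock 0.58 414 186 [ 0.553 -0.294]
mug 0.7 206 187 [0.555 0.299]
mug 0.15 186 153 [0.657 0.357]
lid 0.59 381 255 [ 0.36 -0.19]
can 0.65 237 261 [0.347 0.207]
pet 0.59 439 149 [ 0.663 -0.373]
jar 0.58 186 153 [0.657 0.357]
```

View pics/scene.png

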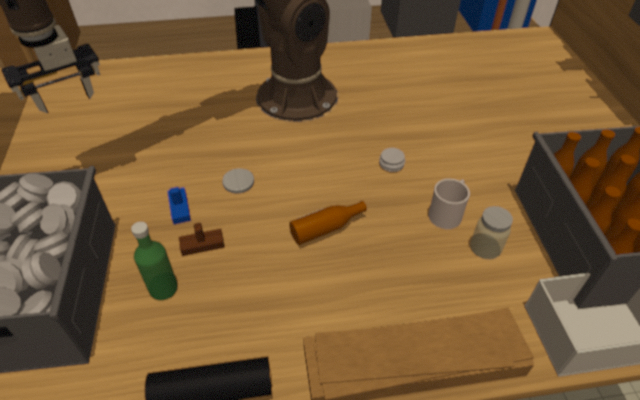

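View pics/top.png

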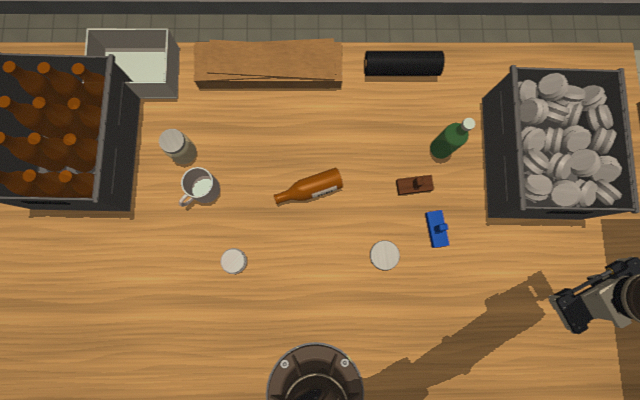

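The brown chock is at scene (202,245) / top (414,186). The blue chock-shaped look-alike is at scene (179,206) / top (435,226), so I choose the brown one. The label is on the bottle's robot-facing lower side at top (325,193), so the bottle must roll away from the robot.

```bash
cat >> h.py <<'E'
def bottle(c,g,pr=True,lo=None):
    """axis pose from mask (PCA on plane z=.03) and label angle (about axis, 0=up, + = label towards robot)"""
    t=trace("bottle",c)[0]; m=t["region"]; v,u=np.nonzero(m)
    P=np.array([atz(g,a,b,.03)[:2] for a,b in zip(u,v)])
    mu=P.mean(0); ev=np.linalg.svd(P-mu,full_matrices=False)[2][0]; ev*=np.sign(ev[1])
    s=(P-mu)@ev; n=np.array([ev[1],-ev[0]]); w=(P-mu)@n
    body=(s<s.min()+.1)&(s>s.min()+.02)
    k=np.polyfit(s[body],w[body],1) # midline of body
    wc=(w[body].max()+w[body].min())/2
    cen=mu+ev*((s.max()-.135+s.min()+.055)/2)+n*np.median(w[body])
    if pr: print(c,"len",s.max()-s.min(),"wid",np.ptp(w[body]),"axis",ev.round(3),"cen",cen.round(4),"score",t["score"])
    return cen,ev,n,m
def label(g,cen,ev,n,m):
    im=cv2.cvtColor(g["image"],cv2.COLOR_RGB2HSV); m=cv2.dilate(m.astype(np.uint8),np.ones((5,5)))>0
    L=m&(im[:,:,1]<90)&(im[:,:,2]>60)
    A=[];Y=[]
    for v,u in zip(*np.nonzero(L)):
        p,d=ray(g,u,v); pn=(p[:2]-cen)@n; dn=d[:2]@n; pz=p[2]-.03
        a=dn*dn+d[2]**2;b=pn*dn+pz*d[2];c=pn**2+pz**2-.03**2
        q=b*b-a*c
        if q<0: continue
        t=(-b-q**.5)/a; A.append(np.degrees(np.arctan2(-(pn+t*dn),pz+t*d[2]))); Y.append((p[:2]+t*d[:2]-cen)@ev)
    A=np.array(A);Y=np.array(Y)
    if len(A): print("label px",len(A),"ang pct",np.percentile(A,[1,10,50,90,99]).round(0),"y",np.percentile(Y,[2,98]).round(3))
E
python3 - <<'E'
from h import *
for c in("top","scene"):
    g=get_image(c); b=bottle(c,g); label(g,*b)
g=get_image("wrist"); print(g["fx"],g["position"],g["orientation"])
o=observe(); print(rot(o["ee_rot"]).round(3))
Rt=rot(o["ee_rot"]); print("cam in tool",Rt.T@(np.array(g["position"])-o["position"]),(Rt.T@rot(g["orientation"])).round(3))
cen,ev,n,m=b
E
```

```text
top len 0.1978742462971411 wid 0.06466276303430299 axis [-0.329  0.944] cen [ 0.558  -0.0281] score 0.82
label px 104 ang pct [46. 48. 60. 77. 83.] y [-0.03   0.038]
scene len 0.20295392969215315 wid 0.07617015273541461 axis [-0.347  0.938] cen [ 0.5554 -0.0239] score 0.86
308.0460440775972 [ 0.34232427 -0.52807765  0.38552184] [ 2.42346022 -1.53357185 -0.24213407]
[[ 0.904  0.428  0.   ]
 [ 0.428 -0.904 -0.   ]
 [ 0.     0.    -1.   ]]
cam in tool [ 0.08305314 -0.00117348 -0.15876276] [[-0.    -0.952 -0.307]
 [ 1.    -0.    -0.001]
 [ 0.001 -0.307  0.952]]
```

```bash
python3 -m handwheel '[[0,0,0,0,0,0.72],[0,0,0,0,0,0.72],[0.9,-1,0,0,0,0],[0.9,-1,0,0,0,0],[0.9,-1,0,0,0,0],[0.9,-1,0,0,0,0],[0.9,-1,0,0,0,0],[0.9,-1,0,0,0,0]]' 0.5
python3 -m handwheel '[[0.9,-1,0,0,0,0],[0.9,-1,0,0,0,0],[0.9,-1,0,0,0,0],[0.9,-1,0,0,0,0],[0.9,-1,0,0,0,0],[0.9,-1,0,0,0,0],[0.9,-1,0,0,0,0],[0.9,-1,0,0,0,0]]'
python3 -m handwheel '[[0.9,-1,0,0,0,0],[0.9,-1,0,0,0,0],[0.9,-1,0,0,0,0],[0.9,-1,0,0,0,0],[0.9,-1,0,0,0,0],[0.9,-1,0,0,0,0],[0,0,0,0,0,0],[0,0,0,0,0,0]]'
cat > look.py <<'E'
from h import *
import sys
g=get_image("wrist"); b=bottle("wrist",g); label(g,*b)
cen,ev,n,m=b
o=observe(); Rt=rot(o["ee_rot"]); print("pos",np.round(o["position"],4),"t",o["clock"],"w",o["width"],"F",np.round(o["force"],1)); 
d=np.r_[cen,.03]-o["position"]; print("cen in tool",(Rt.T@d).round(4),"yaw err deg (turn +z tool)",np.degrees(np.arctan2(*( (Rt.T@np.r_[-ev,0])[[0,1]]*[-1,1]))).round(2))
print(Rt.round(3).tolist())
if len(sys.argv)>1: save(g,sys.argv[1])
E
python3 look.py w1.png
```

```text
clock: 1.82
position: [0.3296, -0.4143, 0.2268]
ee_rot: [3.095, 0.535, 0.0]
force: [0.3, -0.0, -0.2]
width: 0.512
gripper_force: 0.0
clock: 2.48
position: [0.4116, -0.2152, 0.2269]
ee_rot: [3.095, 0.535, 0.001]
force: [0.4, -0.2, -0.7]
width: 0.503
gripper_force: 0.0
clock: 3.15
position: [0.4731, -0.0657, 0.2268]
ee_rot: [-3.095, -0.54, -0.0]
force: [-0.1, -0.1, 0.0]
width: 0.5
gripper_force: 0.0
wrist len 0.19841411091977212 wid 0.06121158188228268 axis [-0.324  0.946] cen [ 0.5554 -0.0219] score 0.65
label px 346 ang pct [52. 54. 62. 75. 83.] y [-0.034  0.033]
pos [ 0.4724 -0.068   0.2267] t 3.25 w 0.5024199686019587 F [0.  0.1 0.1]
cen in tool [ 0.0938 -0.0157  0.1966] yaw err deg (turn +z tool) 0.65
[[0.942, 0.335, -0.0], [0.335, -0.942, -0.001], [-0.0, 0.0, -1.0]]
```

View pics/w1.png

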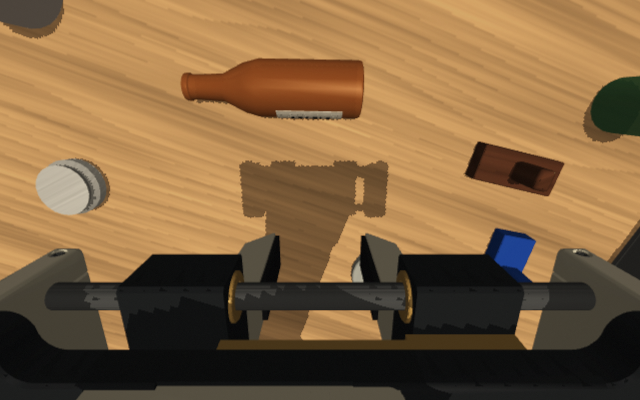

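Label visible only on the bottle's robot-side rim at (310,114), so its middle is about 86° from up and the bottle needs about 45 mm of rolling away. Descending behind it.

```bash
python3 -m handwheel '[[0,-0.8,1,0,0,0.16],[0,0,1,0,0,0],[0,0,1,0,0,0],[0,0,1,0,0,0],[0,0,1,0,0,0],[0,0,1,0,0,0],[0,0,1,0,0,0],[0,0,1,0,0,0]]'
python3 -m handwheel '[[0,0,1,0,0,0],[0,0,1,0,0,0],[0,0,0.5,0,0,0],[0.8,0,0,0,0,0],[0.8,0,0,0,0,0],[0.3,0,0,0,0,0],[0,0,0,0,0,0],[0,0,0,0,0,0]]'
python3 look.py
```

```text
clock: 3.92
position: [0.467, -0.0538, 0.066]
ee_rot: [3.099, 0.514, 0.0]
force: [-0.2, 0.2, -0.2]
width: 0.495
gripper_force: 0.0
clock: 4.58
position: [0.5029, -0.0404, 0.0169]
ee_rot: [3.098, 0.517, -0.0]
force: [0.5, 0.9, 0.2]
width: 0.497
gripper_force: 0.0
wrist len 0.21685570306383486 wid 0.06372261486242373 axis [-0.323  0.947] cen [ 0.5559 -0.0226] score 0.98
label px 105 ang pct [64. 64. 65. 66. 67.] y [-0.036  0.011]
pos [ 0.5022 -0.0405  0.0168] t 4.6833 w 0.4989757378914487 F [-0.7 -0.  -0.1]
cen in tool [ 0.0566  0.0005 -0.0132] yaw err deg (turn +z tool) 0.11
[[0.946, 0.324, -0.001], [0.324, -0.946, -0.001], [-0.001, 0.0, -1.0]]
```

```bash
python3 -m handwheel '[[0.2,0,0,0,0,0],[0.2,0,0,0,0,0],[0.2,0,0,0,0,0],[0.15,0,0,0,0,0],[0.15,0,0,0,0,0],[0.15,0,0,0,0,0],[0.15,0,0,0,0,0],[0.15,0,0,0,0,0]]'
python3 -m handwheel '[[0.15,0,0,0,0,0],[0.15,0,0,0,0,0],[0.15,0,0,0,0,0],[0.15,0,0,0,0,0],[0.12,0,0,0,0,0],[0.08,0,0,0,0,0],[0,0,0,0,0,0],[0,0,0,0,0,0]]'
python3 look.py w2.png
```

```text
clock: 5.35
position: [0.5291, -0.0308, 0.0167]
ee_rot: [3.099, 0.518, -0.0]
force: [0.8, -0.5, -0.1]
width: 0.5
gripper_force: 0.1
clock: 6.02
position: [0.5439, -0.0258, 0.0167]
ee_rot: [3.099, 0.518, -0.0]
force: [0.0, -0.6, -0.4]
width: 0.501
gripper_force: 0.0
wrist len 0.2171562803411375 wid 0.06557156826576081 axis [-0.324  0.946] cen [ 0.5864 -0.0121] score 0.61
label px 8777 ang pct [-11.  -8.   8.  38.  59.] y [-0.034  0.034]
pos [ 0.5438 -0.0258  0.0167] t 6.1167 w 0.5023941382061303 F [ 0.1 -0.1  0.3]
cen in tool [ 0.0448  0.0009 -0.0133] yaw err deg (turn +z tool) 0.03
[[0.946, 0.325, -0.0], [0.325, -0.946, -0.0], [-0.0, 0.0, -1.0]]
```

View pics/w2.png

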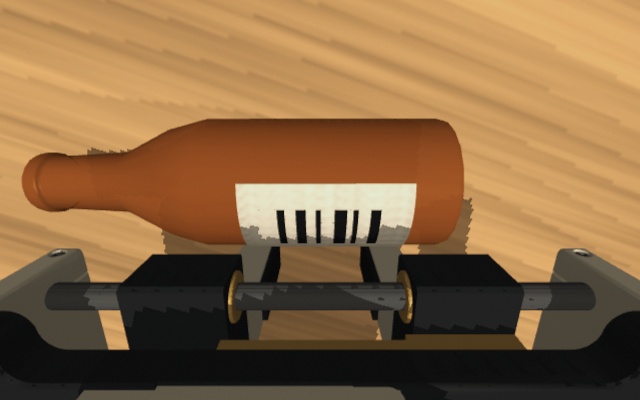

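Label now well onto the near-upper side, top edge at row 184, centre about 23° short of up; push about 12 mm more.

```bash
python3 -m handwheel '[[0.15,0,0,0,0,0],[0.15,0,0,0,0,0],[0.15,0,0,0,0,0],[0.1,0,0,0,0,0],[0.05,0,0,0,0,0],[0,0,0,0,0,0],[0,0,0,0,0,0]]'
python3 look.py
python3 - <<'E'
from h import *
g=get_image("top"); label(g,*bottle("top",g))
E
```

```text
clock: 6.7
position: [0.5553, -0.0218, 0.0167]
ee_rot: [3.099, 0.518, -0.0]
force: [-0.3, 0.2, -0.8]
width: 0.502
gripper_force: 0.0
wrist len 0.21732180282289282 wid 0.06381921413677907 axis [-0.326  0.945] cen [ 0.6001 -0.0074] score 0.68
label px 14139 ang pct [-37. -31.  -5.  34.  49.] y [-0.034  0.034]
pos [ 0.5551 -0.0219  0.0167] t 6.8 w 0.49976847282071796 F [ 0.7 -0.1  0. ]
cen in tool [ 0.0472  0.0009 -0.0133] yaw err deg (turn +z tool) -0.09
[[0.946, 0.325, -0.0], [0.325, -0.946, -0.0], [-0.0, 0.0, -1.0]]
top len 0.09699236533567085 wid 0.030303527513921846 axis [-0.574  0.819] cen [0.606  0.0433] score 0.56
label px 78 ang pct [ 6. 13. 30. 55. 65.] y [-0.009  0.055]
```

```bash
python3 -m handwheel '[[-0.3,0,0,0,0,0],[-1,0,0,0,0,0],[-1,0,-0.5,0,0,0],[0,0,-1,0,0,0],[0,0,-1,0,0,0],[0,0,-1,0,0,0],[0,0,-1,0,0,0],[0,0,-1,0,0,0]]' 1
python3 -m handwheel '[[0,0,-1,0,0,0],[0,0,-1,0,0,0],[0,0,-1,0,0,0],[0,0,-1,0,0,0],[0,0,0,0,0,0]]'
python3 look.py w3.png
python3 - <<'E'
from h import *
g=get_image("top"); label(g,*bottle("top",g))
G=[get_image(c) for c in("top","scene","wrist")]
for c,g in zip(("top","scene","wrist"),G):
  for l in("chock","bottle","label"):
    for r in place_of(l,c)[:2]:
        u,v=r["point"][0]*640,r["point"][1]*400; print(c,l,round(r["score"],2),round(u),round(v),atz(g,u,v,.03*(l!="chock")).round(4)[:2])
E
```

```text
clock: 7.57
position: [0.511, -0.0371, 0.1277]
ee_rot: [3.099, 0.517, -0.001]
force: [-0.5, 0.0, 0.7]
width: 0.992
gripper_force: 0.0
clock: 7.98
position: [0.5132, -0.0368, 0.2103]
ee_rot: [3.097, 0.517, 0.009]
force: [0.5, 0.2, 0.4]
width: 0.999
gripper_force: 0.0
wrist len 0.1996281473164149 wid 0.05918966216525151 axis [-0.325  0.946] cen [ 0.5996 -0.0074] score 0.93
label px 2782 ang pct [-40. -33.  -0.  31.  38.] y [-0.034  0.033]
pos [ 0.5117 -0.037   0.2071] t 8.0833 w 0.9979987639509867 F [-0.4 -0.1  0.3]
cen in tool [0.0926 0.0004 0.1772] yaw err deg (turn +z tool) -0.04
[[0.946, 0.325, 0.001], [0.325, -0.946, -0.0], [0.001, 0.001, -1.0]]
top len 0.11754340204564706 wid 0.03192309382714394 axis [-0.531  0.848] cen [0.6089 0.0343] score 0.74
label px 122 ang pct [ 8. 15. 32. 58. 72.] y [-0.02   0.058]
top chock 0.73 415 184 [ 0.5587 -0.2964]
top chock 0.64 434 225 [ 0.4419 -0.3451]
top bottle 0.68 316 168 [ 0.6009 -0.0112]
top label 0.61 309 168 [0.6011 0.0077]
scene chock 0.82 177 207 [ 0.4233 -0.3502]
scene chock 0.57 203 245 [ 0.5542 -0.288 ]
scene bottle 0.7 322 241 [ 0.6076 -0.0138]
scene label 0.58 323 241 [ 0.6068 -0.0111]
scene label 0.44 238 180 [ 0.3803 -0.1939]
wrist chock 0.62 522 200 [ 0.5535 -0.2876]
wrist chock 0.5 633 140 [ 0.6618 -0.3713]
wrist bottle 0.72 321 81 [ 0.6031 -0.0048]
wrist label 0.73 323 85 [ 0.6007 -0.0085]
```

View pics/w3.png

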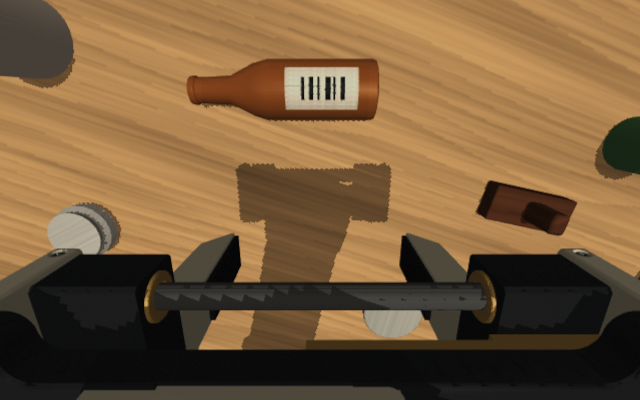

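Label now centred at (321,88), angle ≈0°, and the bottle lies still on its axis at about (0.600,-0.008). The brown chock shows at (530,207), and I'm moving the wrist over it.

```bash
python3 -m handwheel '[[-0.38,0.97,0,0,0,0],[-0.38,0.97,0,0,0,0],[-0.38,0.97,0,0,0,0],[-0.38,0.97,0,0,0,0],[-0.38,0.97,0,0,0,0],[-0.38,0.97,0,0,0,0],[-0.38,0.97,0,0,0,-1],[-0.38,0.97,0,0,0,-1]]' 
python3 -m handwheel '[[-0.38,0.97,0,0,0,-1],[-0.38,0.97,0,0,0,0],[-0.38,0.97,0,0,0,0],[-0.38,0.97,0,0,0,0],[-0.38,0.97,0,0,0,0],[0,0,0,0,0,0],[0,0,0,0,0,0]]'
cat >> h.py <<'E'
def chock(c,g):
    """brown chock: mask-> rect of floor-level fit, plus place_of"""
    o=observe(); Rt=rot(o["ee_rot"])
    print("pos",np.round(o["position"],4),"t",o["clock"],"yaw x",np.degrees(np.arctan2(Rt[1,0],Rt[0,0])).round(1))
    for t in trace("chock",c):
        m=t["region"]; col=g["image"][m].mean(0).round(); 
        v,u=np.nonzero(m); P=np.array([atz(g,a,b,.024)[:2] for a,b in zip(u,v)],np.float32)
        r=cv2.minAreaRect(P*1000); print("trace",round(t["score"],2),"rgb",col,"rect mm@.024",np.round(r[0],1),np.round(r[1],1),round(r[2],1),"px",u.mean().round(),v.mean().round())
    for q in place_of("chock",c):
        u,v=q["point"][0]*640,q["point"][1]*400; P=atz(g,u,v,0); print("place",round(q["score"],2),u,v,P.round(4),"in tool",(Rt.T@(P-o["position"])).round(4))
E
python3 - <<'E'
from h import *
g=get_image("wrist"); save(g,"w4.png"); chock("wrist",g)
E
```

```text
clock: 9.45
position: [0.5059, -0.2044, 0.2068]
ee_rot: [3.054, 0.737, -0.0]
force: [0.6, -0.5, -0.6]
width: 0.999
gripper_force: 0.0
clock: 10.03
position: [0.5217, -0.3074, 0.2064]
ee_rot: [-3.028, -0.835, 0.001]
force: [-0.2, 1.3, -0.8]
width: 0.997
gripper_force: 0.0
pos [ 0.5219 -0.306   0.2064] t 10.0833 yaw x 30.9
trace 0.72 rgb [90. 52. 31.] rect mm@.024 [ 553.3 -289.1] [ 46.6 101.7] 5.9 px 321.0 140.0
trace 0.61 rgb [21. 40. 85.] rect mm@.024 [ 431.6 -342.3] [106.8  47.6] 8.9 px 309.0 246.0
place 0.9 311.104 243.32 [ 0.4292 -0.3477  0.    ] in tool [-0.101  -0.0118  0.2064]
place 0.57 319.616 138.2 [ 0.5522 -0.2873  0.    ] in tool [ 0.0355 -0.0004  0.2064]
```

View pics/w4.png

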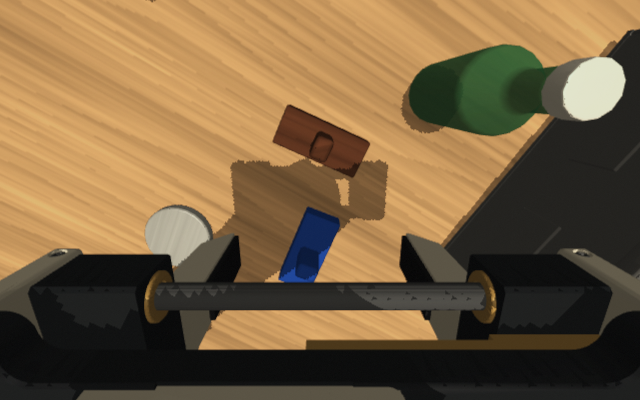

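Brown chock at (321,140), blue look-alike at (309,246). I turned the wrong way, so I'm turning back (+25°) and going lower for a second view.

```bash
python3 -m handwheel '[[0,0,0,0,0,1],[0,0,0,0,0,1],[0,0,0,0,0,1],[0,0,0,0,0,1],[0,0,0,0,0,1],[0,0,0,0,0,1],[-0.6,-0.7,0.7,0,0,0.25],[0,0,0.8,0,0,0]]'
python3 -m handwheel '[[0,0,0.8,0,0,0],[0,0,0,0,0,0],[0,0,0,0,0,0]]'
python3 - <<'E'
from h import *
g=get_image("wrist"); save(g,"w5.png",(200,60,500,260),2); chock("wrist",g)
# top-of-block triangulation across scene & wrist via dark/edges is weak; use origins
G={c:get_image(c) for c in("top","scene","wrist")}
rs=[]
for c in G:
    b=[q for q in place_of("chock",c)]
    for q in b:
        u,v=q["point"][0]*640,q["point"][1]*400
        if np.linalg.norm(atz(G[c],u,v,0)[:2]-[.553,-.288])<.03: rs.append(ray(G[c],u,v)); print(c,u,v,atz(G[c],u,v,0).round(4)); break
print("tri",tri(rs).round(4))
E
```

```text
clock: 10.85
position: [0.508, -0.2912, 0.1776]
ee_rot: [-3.137, -0.165, -0.002]
force: [0.4, 1.0, -0.2]
width: 1.001
gripper_force: 0.0
clock: 11.1
position: [0.5082, -0.2927, 0.1606]
ee_rot: [-3.136, -0.165, 0.002]
force: [0.4, 0.1, 0.0]
width: 1.001
gripper_force: 0.0
pos [ 0.5088 -0.2932  0.1614] t 11.15 yaw x 6.0
trace 0.73 rgb [18. 37. 81.] rect mm@.024 [ 442.9 -341.9] [83.7 45. ] 8.5 px 360.0 245.0
trace 0.57 rgb [85. 48. 28.] rect mm@.024 [ 552.9 -288.5] [ 44.2 100.4] 6.0 px 322.0 137.0
place 0.65 321.024 133.32 [ 0.5545 -0.2878  0.    ] in tool [ 0.046  -0.0005  0.1614]
place 0.63 359.808 252.88 [ 0.4234 -0.347   0.    ] in tool [-0.0907  0.0446  0.1613]
top 416.32 187.08 [ 0.5502 -0.2999  0.    ]
scene 201.79200000000003 243.2 [ 0.5479 -0.2901  0.    ]
wrist 323.00800000000004 138.79999999999998 [ 0.5504 -0.2921  0.    ]
tri [ 0.5503 -0.2932  0.0048]
```

View pics/w5.png

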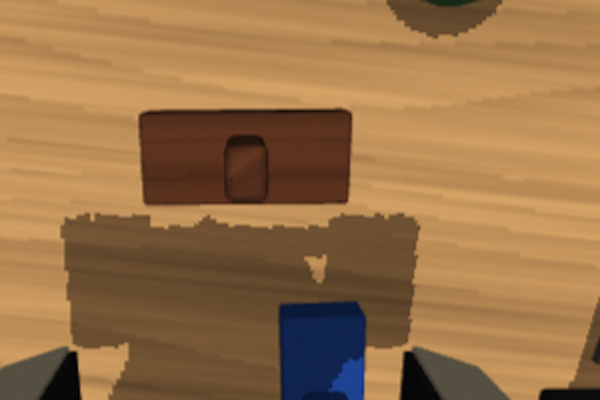

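The crop confirms it: dark wooden chock, square to the tool, with its block at crop (246,168) and a 44×100 mm footprint at 24 mm height. Descending and gripping.

```bash
python3 -m handwheel '[[1,0,0,0,0,0],[1,0,0,0,0,0],[0.2,0,1,0,0,0],[0,0,1,0,0,0],[0,0,1,0,0,0],[0,0,1,0,0,0],[0,0,1,0,0,0],[0,0,0,0,0,0]]' 0.6
python3 -m handwheel '[[0,0,0.8,0,0,0],[0,0,0.45,0,0,0],[0,0,0,0,0,0]]'
python3 -m handwheel '[[0,0,0,0,0,0],[0,0,0,0,0,0],[0,0,0,0,0,0],[0,0,0,0,0,0],[0,0,0,0,0,0],[0,0,0,0,0,0],[0,0,0,0,0,0],[0,0,0,0,0,0]]' 0 25
```

```text
clock: 12.22
position: [0.5498, -0.2882, 0.057]
ee_rot: [-3.135, -0.164, 0.009]
force: [-0.8, -0.2, -0.9]
width: 0.604
gripper_force: 0.0
clock: 12.47
position: [0.5513, -0.2889, 0.0347]
ee_rot: [-3.136, -0.163, 0.003]
force: [0.8, 0.6, -0.2]
width: 0.6
gripper_force: 0.0
clock: 13.13
position: [0.5524, -0.2894, 0.0361]
ee_rot: [3.137, 0.163, 0.001]
force: [-0.2, -0.2, 3.7]
width: 0.194
gripper_force: 25.0
```

```bash
python3 -m handwheel '[[0,0,-0.5,0,0,0],[0,0,-1,0,0,0],[0,0,-1,0,0,0],[0,0,-0.5,0,0,-1],[0,0,0,0,0,-1],[0,0,0,0,0,-0.8],[0,0,0,0,0,-0.5],[0,0,0,0,0,0]]'
python3 -m handwheel '[[0.177,-0.965,0,0,0,0],[0.177,-0.965,0,0,0,0],[0.177,-0.965,0,0,0,0],[0.177,-0.965,0,0,0,0],[0.177,-0.965,0,0,0,0],[0.177,-0.965,0,0,0,0],[0.177,-0.965,0,0,0,0],[0.177,-0.965,0,0,0,0]]'
python3 -m handwheel '[[0.177,-0.965,0,0,0,0],[0.177,-0.965,0,0,0,0],[0.177,-0.965,0,0,0,0],[0.177,-0.965,0,0,0,0],[0.177,-0.965,0,0,0,0],[0,0,0,0,0,0],[0,0,0,0,0,0]]'
python3 look.py w6.png
```

```text
clock: 13.8
position: [0.552, -0.2893, 0.0963]
ee_rot: [-3.097, -0.525, 0.0]
force: [0.3, -0.2, -1.8]
width: 0.196
gripper_force: 25.0
clock: 14.47
position: [0.528, -0.1332, 0.096]
ee_rot: [3.098, 0.521, -0.0]
force: [0.6, -0.2, -1.5]
width: 0.197
gripper_force: 25.0
clock: 15.05
position: [0.5132, -0.0359, 0.0961]
ee_rot: [-3.097, -0.525, -0.0]
force: [0.5, -0.4, -0.6]
width: 0.194
gripper_force: 25.0
wrist len 0.20679860649251855 wid 0.06130505754922273 axis [-0.332  0.943] cen [ 0.6011 -0.0072] score 0.98
label px 7014 ang pct [-35. -29.   2.  36.  44.] y [-0.034  0.034]
pos [ 0.5134 -0.0379  0.0959] t 15.15 w 0.19617326715306035 F [-0.   0.3 -1.4]
cen in tool [ 0.0929 -0.0004  0.0659] yaw err deg (turn +z tool) -0.28
[[0.945, 0.327, 0.0], [0.327, -0.945, -0.001], [0.0, 0.001, -1.0]]
```

View pics/w6.png

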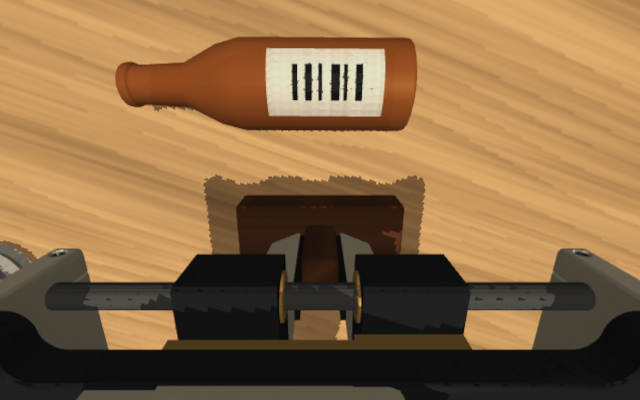

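Label still up at (325,82), and the chock is held straight and parallel in front of it. Lowering, then moving in.

```bash
python3 -m handwheel '[[0,0,1,0,0,0],[0,0,1,0,0,0],[0.3,0,0.8,0,0,0],[0.4,0,0.1,0,0,0],[0.4,0,0,0,0,0],[0.3,0,0,0,0,0],[0.1,0,0,0,0,0],[0,0,0,0,0,0]]'
python3 look.py w7.png
```

```text
clock: 15.82
position: [0.5428, -0.0273, 0.0382]
ee_rot: [3.098, 0.523, 0.002]
force: [-0.4, 0.3, -1.0]
width: 0.194
gripper_force: 25.0
wrist len 0.21317587020705814 wid 0.06277597797117591 axis [-0.328  0.945] cen [ 0.6005 -0.007 ] score 0.84
label px 11579 ang pct [-37. -30.  -2.  34.  45.] y [-0.034  0.034]
pos [ 0.5417 -0.0275  0.038 ] t 15.9167 w 0.1960604503615579 F [-0.6  0.1 -1.5]
cen in tool [ 0.0623 -0.0001  0.008 ] yaw err deg (turn +z tool) 0.03
[[0.945, 0.328, 0.0], [0.328, -0.945, -0.0], [0.0, 0.0, -1.0]]
```

View pics/w7.png

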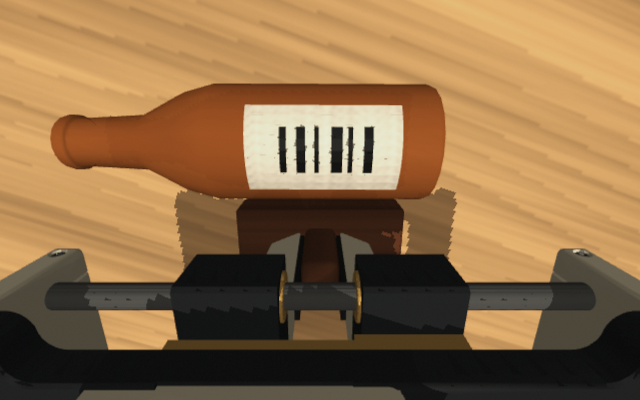

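```bash
python3 -m handwheel '[[0.15,0,0,0,0,0],[0.15,0,0,0,0,0],[0.1,0,0,0,0,0],[0.03,0,0,0,0,0],[0,0,0.06,0,0,0],[0,0,0.04,0,0,0],[0,0,0,0,0,0],[0,0,0,0,0,0]]'
python3 look.py
```

```text
clock: 16.58
position: [0.5496, -0.0245, 0.0356]
ee_rot: [3.098, 0.523, -0.0]
force: [0.6, 0.5, -1.4]
width: 0.195
gripper_force: 25.0
wrist len 0.21292916709385126 wid 0.06201710628941539 axis [-0.326  0.945] cen [ 0.6002 -0.007 ] score 0.66
label px 11445 ang pct [-37. -32.  -3.  34.  46.] y [-0.034  0.034]
pos [ 0.5496 -0.0246  0.0356] t 16.6833 w 0.19658509014090467 F [ 0.6 -0.4 -1.3]
cen in tool [0.0535 0.0001 0.0056] yaw err deg (turn +z tool) 0.11
[[0.945, 0.328, -0.0], [0.328, -0.945, -0.0], [-0.0, -0.0, -1.0]]
```

```bash
python3 -m handwheel '[[0.07,0,0,0,0,0],[0,0,0.05,0,0,0],[0,0,0.03,0,0,0],[0,0,0,0,0,0],[0,0,0,0,0,0]]'
python3 -m handwheel '[[0,0,0,0,0,0],[0,0,0,0,0,0],[0,0,0,0,0,0],[0,0,-0.3,0,0,0],[0,0,-0.7,0,0,0],[0,0,-1,0,0,0],[0,0,-1,0,0,0],[0,0,-1,0,0,0]]' 0.5
python3 -m handwheel '[[-1,0,-1,0,0,0],[-1,0,-1,0,0,0],[-1,0,-1,0,0,0],[-0.5,0,-1,0,0,0],[0,0,0,0,0,0],[0,0,0,0,0,0]]'
python3 look.py w8.png
python3 - <<'E'
from h import *
g=get_image("wrist"); chock("wrist",g)
E
```

```text
clock: 17.1
position: [0.5512, -0.024, 0.0354]
ee_rot: [3.097, 0.523, 0.001]
force: [-6.7, 0.2, 16.5]
width: 0.195
gripper_force: 25.0
clock: 17.77
position: [0.5509, -0.0239, 0.1152]
ee_rot: [-3.098, -0.523, 0.001]
force: [-0.4, 0.2, -0.2]
width: 0.499
gripper_force: 0.0
clock: 18.27
position: [0.4855, -0.0472, 0.1955]
ee_rot: [3.097, 0.522, 0.004]
force: [0.1, -0.0, -0.3]
width: 0.5
gripper_force: 0.0
wrist len 0.20001133230251886 wid 0.06030800192597939 axis [-0.329  0.944] cen [ 0.6008 -0.0067] score 0.94
label px 3399 ang pct [-37. -29.   2.  35.  42.] y [-0.034  0.033]
pos [ 0.4851 -0.0468  0.1938] t 18.3667 w 0.5020809518489421 F [-0.4 -0.5 -0.3]
cen in tool [1.224e-01 1.000e-04 1.638e-01] yaw err deg (turn +z tool) -0.06
[[0.944, 0.329, -0.0], [0.329, -0.944, 0.0], [-0.0, -0.0, -1.0]]
pos [ 0.4849 -0.0467  0.1934] t 18.4167 yaw x 19.2
trace 0.87 rgb [ 25.  49. 106.] rect mm@.024 [ 430.1 -335.1] [113.8  51.9] 18.1 px 531.0 278.0
trace 0.85 rgb [86. 48. 29.] rect mm@.024 [548.6 -23.2] [42.8 99.5] 19.2 px 320.0 111.0
trace 0.51 rgb [163. 154. 137.] rect mm@.024 [348.6 215. ] [68.5 88.1] 53.8 px 65.0 211.0
place 0.77 322.11199999999997 111.80000000000001 [ 0.5486 -0.0261  0.    ] in tool [0.0671 0.0015 0.1933]
place 0.72 521.216 285.88 [ 0.4247 -0.3495  0.    ] in tool [-0.1562  0.2662  0.1934]
```

View pics/w8.png

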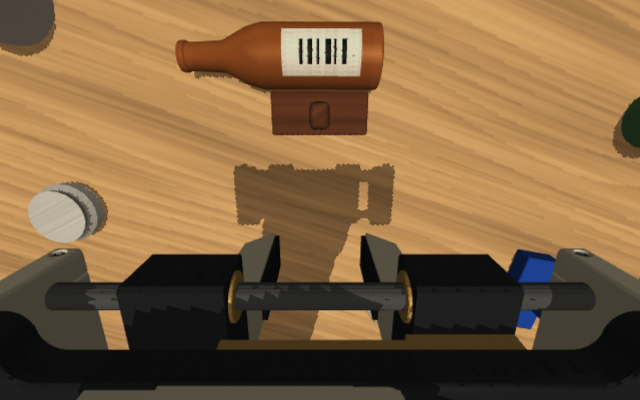

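The chock at (320,113) sits flush against the bottle's near side (about 52–55 mm from the axis, 2 mm off centre lengthways, parallel), and the label at (322,52) still faces up. Handing in.

```bash
python3 -c "from cell import *; print(sign_off())"
```

```text
the job is handed in; nothing more can be done
None
```

I handed the job in at about 18 s of the 72 s: the bottle's label faces up to within about 2°, and the wooden chock lies flat and parallel against its robot side, 52–55 mm from the bottle's axis; sign-off gave no verdict.

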